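# Load the drawer incubator and hold its recessed reset

### The job

Lay the staining box that lies on the bench flat on the floor of the incubator's open drawer, beside the box already in there, let go of it, and push the drawer fully shut. Then take the reset pin (the tool with the tall square handle) out of its stand, reach its thin steel shaft through the round hole in the incubator's control panel and press the recessed reset button fully down; finish while still gripping the pin and holding the button down. Leave the other things on the bench and in the stand where they are.

Things in the scene. Friction and masses are not known exactly. Their poses are not given: they have to be found in the camera images.
- incubator: Blue drawer incubator, fixed. Origin on the bench under the middle of its front face; x points into the machine, y to its left as seen from the robot. Housing x 0 to 250, y -135 to 135 mm, roof 85 mm above the bench. On it a console, x 25 to 145, y -125 to 125 mm; its flat top (control panel) is 135 mm above the bench; a knob at x 112, y 50 rises 16 mm more. The drawer opens to -x.
- drawer (a joint): Opening of the incubator's drawer in m: 0 is fully shut, starts about 0.11 to 0.135, limit 0.16. It slides along the incubator's x axis, stays where it is left and takes about 2 to 4 N to push.
- drawer_floor (a point): Middle of the drawer's inner floor, moves with it, 14 mm above the bench; axes as the incubator's. Inside 180 (x) x 220 (y) mm; side and rear walls 42 mm high; front panel 57 mm high, its inner face at x = -90, outer face at -102 mm. From above only the part outside the housing is open: from the panel's inner face as long as the drawer joint's value. Roof underside 61 mm above this floor.
- drawer_lip (a point): Middle of the outer face of the black pull lip on the drawer's front, 65 mm above the bench; the lip is 130 mm wide (y), 10 mm high, sticks out 12 mm from the front panel. A push here towards the incubator shuts the drawer.
- box: The staining box to load, on the bench: frosted closed plastic box 72 (x) x 46 (y) x 36 mm high, about 0.12 kg, origin at the middle of its underside, blue latch on the -x end. The sides are 42 mm apart below 26 mm height, the lid rim above is 46 mm wide. It starts well to the left or right of the incubator, the tool stand on the other side.
- box_inside: An identical staining box that stands in the drawer from the start, near the drawer's left wall (+y); origin at the middle of its underside, x along its long side. It stays in the drawer and may shift there.
- stand: Grey tool stand, fixed: block 70 (x) x 120 (y) x 65 mm high, origin at the middle of its underside, with two upright holes of 10 mm diameter at y = +30 and -30 mm; one holds the reset pin, the other the plug lifter (either way round).
- pin: Reset pin standing upright in the stand: steel shaft of 6 mm diameter, 55 mm long, below an aluminium square handle 16 x 16 mm, 60 mm high. Origin at the shaft's tip (lower end, 10 mm above the bench at first), z up, x and y square to the handle's faces; handle from z = 55 to 115 mm, resting on the stand's top, faces about in line with the stand's. About 0.04 kg.
- plug_lifter: The other tool in the stand, not to be used: same steel shaft, but a short round aluminium knob of 26 mm diameter and 22 mm height. Origin at the lower end of its shaft; its top is 77 mm above that.
- reset_hole (a point): Centre of the round hole in the control panel, at the panel's surface, 135 mm above the bench, at x = 60, y = -60 mm of the incubator (its right-hand side); a thin flat metal ring lies round it. Hole diameter 14 mm, straight down. The reset button's cap (12 mm diameter) lies 25 mm below the panel's surface.
- reset_button (a joint): Travel of the recessed reset button in m, 0 released, 0.005 fully down. It moves straight down and springs back when let go; about 2 N starts it and about 5 N takes it fully down.
- bottle: Amber bottle, 60 mm diameter, 140 mm high, stands on the bench to the left of the incubator; origin at the middle of its underside. Leave it.
- beaker: Glass beaker, 70 mm diameter, 90 mm high, on the bench to the right of the incubator; origin at the middle of its underside. Leave it.
- jar: White jar, 64 mm diameter, 80 mm high, on the bench to the right; origin at the middle of its underside. Leave it.
- spare_low: Lower one of two stacked spare staining boxes at the back left (each 72 x 46 x 36 mm); origin at the middle of its underside. Leave it.
- spare_high: Upper one of the two stacked spare staining boxes; origin at the middle of its underside. Leave it.

How it is judged (in metres and radians):
On the way, in this order (a step that is already met when the one before it is completed fails the run):
1. the staining box lies flat on the open drawer's floor, let go (value of joint drawer above 0.06 m and x of box in the frame of drawer_floor between -0.095 and 0.095 m and y of box in the frame of drawer_floor between -0.11 and 0.11 m and z of box in the frame of drawer_floor below 0.008 m and angle between box's own z axis and vertical below 0.15 rad and contact force between the fingers and box below 0.1 N and linear speed of box below 0.03 m/s), for 0.2 s.
2. the drawer is pushed fully shut with the box in it (value of joint drawer below 0.008 m and z of box in the frame of drawer_floor below 0.008 m), for 0.2 s.
At the end, for the whole second after the job is handed in: Drawer shut to within 8 mm, both staining boxes lying flat on its floor; the pin's tip is in the reset hole and presses the button (over 3.5 of its 5 mm, over 1.5 N) while the gripper's fingers hold the pin, throughout the last second (all of step 2 and x of box in the frame of drawer_floor between -0.095 and 0.095 m and y of box in the frame of drawer_floor between -0.11 and 0.11 m and angle between box's own z axis and vertical below 0.15 rad and x of box_inside in the frame of drawer_floor between -0.095 and 0.095 m and z of box_inside in the frame of drawer_floor below 0.008 m and value of joint reset_button above 0.0035 m and contact force between pin and reset_button above 1.5 N and contact force between the fingers and pin above 1 N and horizontal distance between pin and reset_hole below 0.008 m); the arm keeps its last pose, push and grip.
It fails at once if another thing on the bench is moved more than 50 mm (distance of any of bottle, beaker, jar, spare_low, spare_high from where it was at the start of the episode above 0.05 m).
It fails at once if the plug lifter is pulled from the stand (distance of plug_lifter from where it was at the start of the episode above 0.03 m).
It fails at once if the box already in the drawer is lifted or tipped (z of box_inside in the frame of drawer_floor above 0.03 m or angle between box_inside's own z axis and vertical above 0.5 rad).
It also fails if it takes over 72 s, if anything falls off the work surface, if the arm or the gripper's body presses on something with over 40 N, if the wrist force passes 120 N, or if a joint passes its speed limit or range.

### The arm

A 6-joint arm with a two-finger parallel gripper is mounted at the origin on the work surface. World frame = base frame: x ahead of the robot, y to its left, z up, the work surface at z = 0. Lengths are in mm, angles in rad, forces in N, time in s.
With the tool pointing down it reaches from about 400 to 925 mm from the base axis. Payload 12.5 kg.
Tool frame: the origin (TCP) lies where the fingers leave the gripper's body, on its centre line; the fingertips stand 78 mm ahead of it and the grasp point (between the pads) lies 59 mm ahead of it (env.tip_extent is the distance from the TCP to the fingertips, in mm); z points along the fingers, y is the direction in which the jaws open and shut (so a half turn about z gives the same grasp; the last joint's range is limited). The gripper opens to 95 mm and grips with 3 to 60 N. Pads are 20 mm wide; open, the fingers measure 119 mm over their backs; the gripper's body (75 mm by 180 mm) begins 59 mm behind the grasp point.
Start: joints at [-1.225, 0.491, 1.559, -0, 1.092, -0.106], TCP at [272.888, -562.29, 292.261] pointing down, gripper open.
Joint ranges: [-3.1, 3.1], [-0.84, 2.19], [0.05, 2.79], [-1.13, 4.28], [0.06, 2.93], [-2.69, 2.69]. Speed limits (rad/s): [2.22, 2.22, 2.79, 3.14, 3.14, 3.14].

### API

Orientations are given as [roll, pitch, yaw] about the fixed x, y, z axes, in that order (R = Rz(yaw) Ry(pitch) Rx(roll)).
In Python, from cell import env gives the robot as it stands. The module is installed in compiled form; this text tells all that it offers.
- The arm moves only by the tool play_rows, never from a script. Its argument "targets" is a list of rows, each an object with "linear": the shift along the tool's x, y, z in mm, a list of three; "turn": the turn about the tool's z in rad. A call has 1 to 20 rows; each row is the pose to reach, as a shift and turn from the pose commanded when the call began, along the tool's axes at that moment; what a row does not reach only later rows make up. A row lasts 1/8 s, in which the tool goes at most 62.5 mm and 10.7 degrees, less where a joint would pass 70% of its speed; a pose out of reach is approached as far as the arm can. A call with a gripper value outside its range is refused whole. "hand" is the finger opening in mm, from 0 to 95.1, set as the call begins (left out, the last holds). The fingers move at their own pace and stop on an object; the grip force is fixed at half the most. Time passes only in rows, so rows that repeat a pose let the fingers close. It gives the time, the measured TCP pose, the force and the opening at its end, in the units of the state.
- env.state(): the state, without advancing time (a new reading comes with each control period).
- env.read_camera(name): name is "scene" or "top"; returns (picture, depth): 480x640x3 uint8, red, green, blue; 480x640 float32, mm along the optical axis (not along the pixel's ray), 0 where there is no reading.
- env.camera_params(name): a dict with "fx", "fy", "cx", "cy" (pixels), "k1" (the pictures are not rectified: a ray, as slopes to the right and down, at radius r is drawn at 1 + k1 r^2 times it, then the intrinsics apply), "R" (3x3) and "t" (3): a world point X has camera coordinates R X + t. Camera axes: x right, y down, z forward; pixel columns grow to the right and rows downward; lengths in mm; the calibration is good to about 2 mm. A picture is of the moment at which its call begins. camera_params takes no time and is no camera call.
- env.job_done(): hands the job in, once; it reports no verdict.
The state is a dict: "t": time; "joints": joint angles; "qvel": joint speeds; "tau": joint torques, N m; "eef_pos": TCP position; "tcp_rot": TCP orientation; "ft_force": force on the tool from outside, world axes, zero at the start; "moment": the same for the moment, N m; "opening": opening from 0.0 (shut) to 1.0 (fully open).
Only numpy, scipy, OpenCV 4.12 (cv2) and the standard library are available. Lean on these libraries where they do the work, as an engineer would, in place of code of your own. Each camera call takes 0.05 s, during which the arm holds its last target.

## Working session

There is one attempt and no reset: what is moved stays moved. The work goes in short steps, Python scripts to look and compute and a tool call to move; the robot and the scene stay as the last step left them, time stands still between calls to the robot, and variables do not carry over. Pictures are saved under pics/ and viewed, and the job is handed in when it is done.

Besides the shell and the picture viewer there is one more tool, called after "Call:" as name([rows], argument=value, ...), one row to a line, values as JSON. play_rows: Moves the arm, as the interface text tells. Its arguments: {"type":"object","properties":{"targets":{"type":"array","items":{"type":"object","properties":{"linear":{"type":"array","items":{"type":"number"}},"turn":{"type":"number"}}}},"hand":{"type":"number"}},"required":["targets"]}

```bash
mkdir -p pics; cat > h.py <<'E'
import numpy as np, cv2
from cell import env
def cam(n,save=None):
    im,d=env.read_camera(n)
    if save: cv2.imwrite('pics/'+save,im[:,:,::-1])
    np.savez('/tmp/'+n+'.npz',im=im,d=d)
    return im,d
def load(n):
    z=np.load('/tmp/'+n+'.npz'); return z['im'],z['d']
def world(n,d,uv=None):
    p=env.camera_params(n)
    K=np.array([[p['fx'],0,p['cx']],[0,p['fy'],p['cy']],[0,0,1.]])
    if uv is None:
        v,u=np.mgrid[:480,:640]; uv=np.stack([u,v],-1).reshape(-1,2).astype(float); z=d.reshape(-1)
    else:
        uv=np.asarray(uv,float).reshape(-1,2); z=np.asarray(d,float).reshape(-1)
    s=cv2.undistortPoints(uv.reshape(-1,1,2),K,np.array([p['k1'],0,0,0.])).reshape(-1,2)
    C=np.c_[s*z[:,None],z]
    R=np.array(p['R']);t=np.array(p['t'])
    return (C-t)@R
def proj(n,X):
    p=env.camera_params(n); R=np.array(p['R']);t=np.array(p['t'])
    C=np.atleast_2d(X)@R.T+t; s=C[:,:2]/C[:,2:]; r2=(s**2).sum(1,keepdims=True); s=s*(1+p['k1']*r2)
    return s*[p['fx'],p['fy']]+[p['cx'],p['cy']]
E
python3 - <<'E'
from h import *
for n in('scene','top'):
    cam(n,n+'0.png'); p=env.camera_params(n); R=np.array(p['R']); print(n,p['fx'],p['k1'],(-R.T@np.array(p['t'])).round(),R.round(2).tolist())
print(env.state())
E
```

```text
scene 491.28531538404457 -0.08692895689947829 [1120. -418. 1128.] [[0.64, 0.77, -0.0], [0.64, -0.53, -0.55], [-0.42, 0.35, -0.83]]
top 436.7515352456483 -0.05019573707886236 [4.010e+02 1.000e+00 1.091e+03] [[-0.0, -1.0, -0.03], [-0.98, 0.01, -0.19], [0.19, 0.03, -0.98]]
{'t': 0.1, 'joints': array([-1.22459560e+00,  4.91485438e-01,  1.55939369e+00, -4.45758218e-06,
        1.09166401e+00, -1.05600656e-01]), 'qvel': array([-0.00090417, -0.00235344, -0.00164912, -0.00058458,  0.00057463,
       -0.00024553]), 'tau': array([ 2.24309355e-03, -6.13622618e+01, -2.58607078e+01,  6.93318550e-02,
        4.70008969e-02, -8.04117690e-05]), 'eef_pos': array([ 272.84024621, -562.15207265,  291.72695424]), 'tcp_rot': array([-3.14064704e+00, -9.62545117e-05,  4.51803398e-01]), 'ft_force': array([-0.43583459, -0.23053485,  0.23367125]), 'moment': array([-1.73317195e-02, -5.74347315e-05, -3.66169392e-03]), 'opening': 0.9994076971153856}
```

View pics/scene0.png

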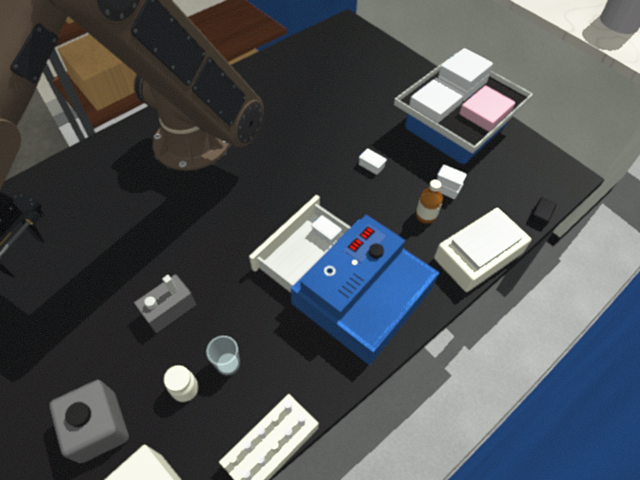

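View pics/top0.png

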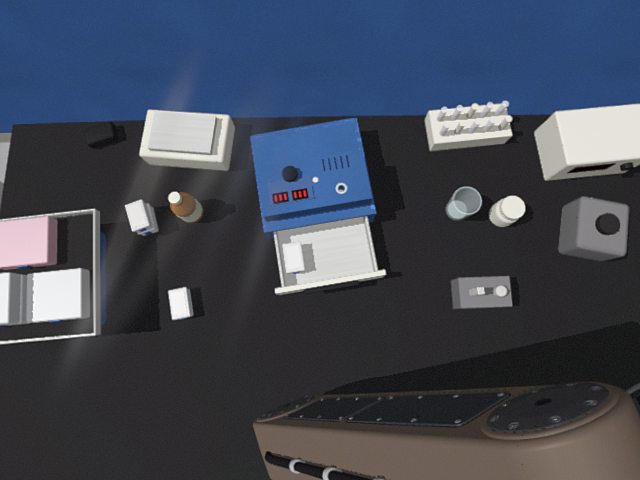

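The scene and top views show the incubator in the middle with the drawer open (top camera, about 325,250). The box is at (180,303), the stand at (482,293), and the box already inside at (292,257). I'll zoom in and measure.

```bash
python3 - <<'E'
from h import *
im,d=load('top')
a=im[90:330,230:400]; b=im[255:330,430:535]; c=im[270:335,150:210]
o=np.zeros((600,800,3),np.uint8)
A=cv2.resize(a,None,fx=2.4,fy=2.4);o[:A.shape[0],:A.shape[1]]=A
B=cv2.resize(b,None,fx=3.5,fy=3.5);o[:B.shape[0],420:420+B.shape[1]]=B
C=cv2.resize(c,None,fx=4,fy=4);o[300:300+C.shape[0],420:420+C.shape[1]]=C
cv2.imwrite('pics/z1.png',o[:,:,::-1])
W=world('top',d).reshape(480,640,3); np.save('/tmp/W.npy',W)
for n,r in dict(box=(285,320,165,200),inc=(110,240,240,390),drw=(205,300,265,395),stand=(265,315,440,520)).items():
    w=W[r[0]:r[1],r[2]:r[3]].reshape(-1,3); z=w[:,2]
    h,e=np.histogram(z,bins=np.arange(-10,180,5)); print(n,[(int(x),int(k)) for x,k in zip(e,h) if k>8])
def rect(r,lo,hi):
    w=W[r[0]:r[1],r[2]:r[3]].reshape(-1,3); w=w[(w[:,2]>lo)&(w[:,2]<hi)]
    (c,s,an)=cv2.minAreaRect(w[:,:2].astype(np.float32)); print(len(w),np.round(c,1),np.round(s,1),round(an,2),'z',np.median(w[:,2]).round(1))
print('box');rect((285,320,165,200),30,45)
print('console');rect((110,240,240,390),128,141)
print('roof+');rect((110,240,240,390),75,145)
print('stand');rect((265,315,440,520),58,72)
print('tools');rect((265,315,440,520),80,100);rect((265,315,440,520),110,140)
print('inside');rect((235,280,275,310),44,54)
E
```

```text
box [(-5, 337), (0, 253), (5, 19), (10, 19), (15, 16), (25, 10), (30, 167), (35, 379), (40, 9)]
inc [(-10, 35), (-5, 2586), (0, 3175), (5, 117), (10, 961), (15, 434), (20, 14), (25, 14), (30, 10), (35, 12), (40, 14), (45, 12), (50, 42), (55, 44), (60, 9), (75, 38), (80, 2220), (85, 2735), (90, 77), (95, 62), (100, 58), (105, 67), (110, 60), (115, 65), (120, 66), (125, 71), (130, 2192), (135, 3050), (140, 64), (145, 61), (150, 125)]
drw [(-10, 28), (-5, 2018), (0, 1710), (5, 161), (10, 3060), (15, 1226), (20, 39), (25, 47), (30, 30), (35, 45), (40, 48), (45, 324), (50, 396), (55, 162), (60, 26), (65, 400), (70, 466), (75, 42), (80, 629), (85, 616), (90, 48), (95, 54), (100, 51), (105, 48), (110, 41), (115, 48), (120, 39), (125, 43), (130, 241), (135, 198)]
stand [(-10, 12), (-5, 1139), (0, 1050), (5, 28), (10, 19), (15, 20), (20, 11), (25, 19), (30, 16), (35, 15), (40, 19), (45, 21), (50, 21), (55, 29), (60, 640), (65, 684), (70, 20), (75, 17), (80, 22), (85, 78), (90, 9), (120, 31), (125, 27)]
box
555 [448.  366.7] [72.7 47.8] 11.4 z 36.0
console
5314 [718.7  37.4] [123.  250.6] 9.59 z 135.4
roof+
10825 [758.3  43.8] [253.1 271.5] 9.47 z 122.0
stand
1353 [ 472.6 -359.7] [ 70.7 122.8] 1.19 z 65.1
tools
116 [ 470.3 -361.4] [24.8 80.9] 5.57 z 86.8
68 [ 471.9 -330. ] [15.8 16.6] 6.19 z 124.6
inside
577 [562.1  97.1] [108.   61.3] 9.14 z 49.9
```

View pics/z1.png

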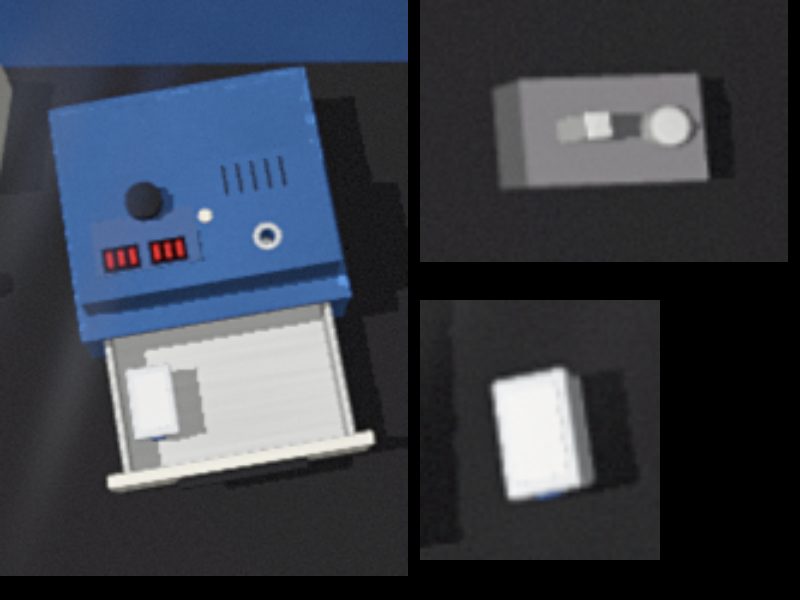

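The zoom shows the reset hole ring at zoomed (267,236), the square pin handle at (598,126) left of the round knob at (669,126), and the box latch on the near end at (546,495). Next I'll get the incubator frame, drawer opening, inside box and hole.

```bash
cat >> h.py <<'E'
PSI=np.radians(9.55); O=np.array([635.,23.2])
def inc2w(x,y): return O+np.array([x*np.cos(PSI)-y*np.sin(PSI),x*np.sin(PSI)+y*np.cos(PSI)])
def w2inc(p):
    q=np.asarray(p)[...,:2]-O; return np.stack([q[...,0]*np.cos(PSI)+q[...,1]*np.sin(PSI),-q[...,0]*np.sin(PSI)+q[...,1]*np.cos(PSI)],-1)
def move(frm,to):
    "frm,to: x,y,z,yaw commanded -> linear, turn"
    D=np.array(to[:3])-np.array(frm[:3]); c,s=np.cos(frm[3]),np.sin(frm[3])
    return np.round([D[0]*c+D[1]*s, D[0]*s-D[1]*c, -D[2]],1), round(-(to[3]-frm[3]),3)
def after(frm,lin,turn):
    c,s=np.cos(frm[3]),np.sin(frm[3]); return [round(frm[0]+lin[0]*c+lin[1]*s,1),round(frm[1]+lin[0]*s-lin[1]*c,1),round(frm[2]-lin[2],1),round(frm[3]-turn,3)]
E
python3 - <<'E'
from h import *
W=np.load('/tmp/W.npy'); im,d=load('top')
P=W[205:300,265:395].reshape(-1,3); I=w2inc(P)
m=(P[:,2]>62)&(P[:,2]<74)&(I[:,0]<-40); print('panel/lip inc', np.percentile(I[m],[1,10,50,90,99],axis=0).round(1).tolist())
f=(P[:,2]>8)&(P[:,2]<20); print('floor',np.percentile(I[f],[1,5,95,99],axis=0).round(1).tolist())
b=(P[:,2]>46)&(P[:,2]<53)&(I[:,1]<100)&(I[:,1]>20); print('inside',np.percentile(I[b],[2,50,98],axis=0).round(1).tolist(),cv2.minAreaRect(I[b].astype(np.float32)))
# hole: ring
print('hole pred px',proj('top',[*inc2w(60,-60),135]),inc2w(60,-60))
g=im.astype(int); r=(g.min(2)>120); r[:170]=0;r[205:]=0;r[:,:328]=0;r[:,358:]=0
v,u=np.nonzero(r); print(len(u),u.mean(),v.mean(),u.min(),u.max(),v.min(),v.max()); c,rd=cv2.minEnclosingCircle(np.c_[u,v].astype(np.float32)); print(c)
p=env.camera_params('top');R=np.array(p['R']);t=np.array(p['t'])
def onplane(n,uv,z):
    p=env.camera_params(n);R=np.array(p['R']);C=-R.T@np.array(p['t']); a=world(n,[1000.],[uv])[0]; k=(z-C[2])/(a[2]-C[2]); return C+k*(a-C)
print('hole top',onplane('top',c,135).round(1))
# scene cam check
im2,d2=load('scene'); g=im2.astype(int); r=(g.min(2)>110); pr=proj('scene',[*inc2w(60,-60),135])[0];print('scene pred',pr)
k=int(pr[0]),int(pr[1]); q=np.zeros_like(r); q[k[1]-10:k[1]+10,k[0]-10:k[0]+10]=1; r&=q; v,u=np.nonzero(r); c,rd=cv2.minEnclosingCircle(np.c_[u,v].astype(np.float32)); print(len(u),c, onplane('scene',c,135).round(1))
W2=world('scene',d2).reshape(-1,3)
def rect(w,cx,cy,rad,lo,hi):
    w=w[(np.hypot(w[:,0]-cx,w[:,1]-cy)<rad)&(w[:,2]>lo)&(w[:,2]<hi)]; print(len(w),[np.round(x,1) for x in cv2.minAreaRect(w[:,:2].astype(np.float32))],np.median(w[:,2]).round(1))
rect(W2,448,367,60,30,42); rect(W2,472,-330,15,110,140); rect(W2,472,-360,90,58,70); rect(W2,718,37,150,128,141)
E
```

```text
panel/lip inc [[-157.5, -125.7], [-154.4, -90.4], [-143.3, 1.5], [-135.7, 94.2], [-133.8, 127.3]]
floor [[-127.4, -108.8], [-122.6, -100.9], [7.5, 100.3], [12.8, 109.4]]
inside [[-99.6, 55.4], [-65.4, 77.3], [-30.2, 99.1]] ((-86.91374206542969, 77.21533203125), (45.50318908691406, 117.39363861083984), 89.73110961914062)
hole pred px [[340.67492625 187.81005696]] [704.12296606 -26.01397732]
79 340.82278481012656 188.0 335 347 183 193
(340.9893493652344, 187.62765502929688)
hole top [704.5 -26.7 135. ]
scene pred [330.39355368 270.62643327]
89 (329.31817626953125, 270.5) [702.3 -27.7 135. ]
281 [array([447., 364.]), array([74.6, 50. ]), np.float64(14.4)] 34.7
65 [array([ 470.8, -330.8]), array([17.9, 16. ]), np.float64(10.6)] 122.8
1089 [array([ 469.5, -361.4]), array([ 76.5, 119.9]), np.float64(2.0)] 63.8
4508 [array([716.6,  34.8]), array([122.7, 254.4]), np.float64(9.1)] 133.7
```

```bash
python3 - <<'E'
from h import *
f=[272.9,-562.3,292.3,.4518]
for t in ([500,-250,292.3,.35],[540,0,292.3,.3],[447.7,366,200,.209],[447.7,366,86,.209]): print(move(f,t))
E
```

```text
(array([ 340.7, -181.8,   -0. ]), 0.102)
(array([ 485.8, -389.3,   -0. ]), 0.152)
(array([ 562.5, -758.8,   92.3]), 0.243)
(array([ 562.5, -758.8,  206.3]), 0.243)
```

Call:
play_rows([
  {"linear":[340,-182,0],"turn":0.1},
  {"linear":[340,-182,0],"turn":0.1},
  {"linear":[340,-182,0],"turn":0.1},
  {"linear":[340,-182,0],"turn":0.1},
  {"linear":[340,-182,0],"turn":0.1},
  {"linear":[340,-182,0],"turn":0.1},
  {"linear":[340,-182,0],"turn":0.1},
  {"linear":[486,-389,0],"turn":0.15},
  {"linear":[486,-389,0],"turn":0.15},
  {"linear":[486,-389,0],"turn":0.15},
  {"linear":[486,-389,0],"turn":0.15},
  {"linear":[486,-389,0],"turn":0.15},
  {"linear":[486,-389,0],"turn":0.15},
], hand=95)

```text
t: 1.72
eef_pos: [540.2, -0.7, 292.0]
tcp_rot: [3.141, 0.0, 0.302]
ft_force: [1.0, 0.0, 0.6]
opening: 0.997
```

```bash
python3 - <<'E'
from h import *
f=after([272.888,-562.29,292.261,.4518],[486,-389,0],.15); print(f)
for t in ([447.7,366,200,.209],[447.7,366,86,.209]): print(move(f,t))
E
```

```text
[np.float64(540.3), np.float64(-0.1), 292.3, 0.302]
(array([  20.5, -377.1,   92.3]), 0.093)
(array([  20.5, -377.1,  206.3]), 0.093)
```

Call:
play_rows([
  {"linear":[20.5,-377,92],"turn":0.093},
  {"linear":[20.5,-377,92],"turn":0.093},
  {"linear":[20.5,-377,92],"turn":0.093},
  {"linear":[20.5,-377,92],"turn":0.093},
  {"linear":[20.5,-377,92],"turn":0.093},
  {"linear":[20.5,-377,92],"turn":0.093},
  {"linear":[20.5,-377,92],"turn":0.093},
  {"linear":[20.5,-377,92],"turn":0.093},
  {"linear":[20.5,-377,92],"turn":0.093},
  {"linear":[20.5,-377,92],"turn":0.093},
])

```text
t: 2.98
eef_pos: [448.7, 364.5, 200.7]
tcp_rot: [-3.142, -0.001, 0.207]
ft_force: [-0.0, 0.0, -0.4]
opening: 1.0
```

```bash
python3 - <<'E'
from h import *
im,d=cam('top'); a=im[200:400,80:280]; im2,_=cam('scene'); b=im2[90:240,300:450]
cv2.imwrite('pics/z2.png',np.hstack([cv2.resize(a,(400,400)),cv2.resize(b,(400,400))])[:,:,::-1])
E
```

```text
(no output)
```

View pics/z2.png

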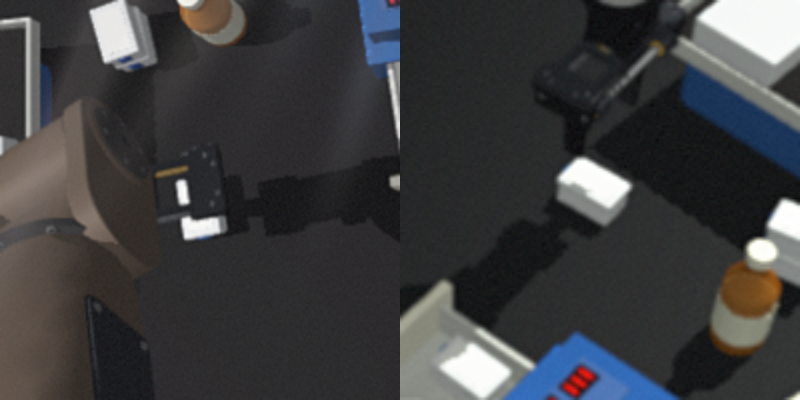

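The left (top) crop shows the gripper body over the box at crop (200,210). The right (scene) crop shows the box at (595,190), under the fingers. Descending now.

Call:
play_rows([
  {"linear":[0,0,50]},
  {"linear":[0,0,90]},
  {"linear":[0,0,105]},
  {"linear":[0,0,114]},
  {"linear":[0,0,114]},
  {"linear":[0,0,114]},
])

```text
validation failed for argument at $.ta...
```

Call:
play_rows([
  {"linear":[0,0,0]},
  {"linear":[0,0,0]},
  {"linear":[0,0,0]},
  {"linear":[0,0,0]},
  {"linear":[0,0,0]},
  {"linear":[0,0,0]},
  {"linear":[0,0,0]},
  {"linear":[0,0,0]},
], hand=30)

```text
validation failed for argument at $.ta...
```

Each row needs both fields.

Call:
play_rows([
  {"linear":[0,0,50],"turn":0},
  {"linear":[0,0,90],"turn":0},
  {"linear":[0,0,105],"turn":0},
  {"linear":[0,0,114],"turn":0},
  {"linear":[0,0,114],"turn":0},
  {"linear":[0,0,114],"turn":0},
])

```text
t: 3.82
eef_pos: [448.2, 366.2, 87.3]
tcp_rot: [-3.141, -0.002, 0.209]
ft_force: [-0.6, 0.2, -0.8]
opening: 0.998
```

Call:
play_rows([
  {"linear":[0,0,0],"turn":0},
  {"linear":[0,0,0],"turn":0},
  {"linear":[0,0,0],"turn":0},
  {"linear":[0,0,0],"turn":0},
  {"linear":[0,0,0],"turn":0},
  {"linear":[0,0,0],"turn":0},
  {"linear":[0,0,0],"turn":0},
  {"linear":[0,0,0],"turn":0},
], hand=30)

```text
t: 4.82
eef_pos: [447.8, 365.9, 86.2]
tcp_rot: [3.142, -0.0, 0.209]
ft_force: [-0.4, 0.7, -0.6]
opening: 0.48
```

Gripped: opening is 45.6 mm, matching the lid rim. Next: lift, carry and lower into the drawer.

```bash
python3 - <<'E'
from h import *
f=[447.8,366.0,86.2,.209]
p=inc2w(-70,-30);print(p)
for t in ([447.7,366,236,.209],[*p,200,PSI],[*p,102,PSI]): print(move(f,t))
E
```

```text
[570.94736355 -17.99781261]
(array([-1.000e-01, -0.000e+00, -1.498e+02]), -0.0)
(array([  40.8,  401.2, -113.8]), np.float64(0.042))
(array([ 40.8, 401.2, -15.8]), np.float64(0.042))
```

Call:
play_rows([
  {"linear":[0,0,-40],"turn":0},
  {"linear":[0,0,-90],"turn":0},
  {"linear":[0,0,-150],"turn":0},
  {"linear":[6,60,-150],"turn":0.02},
  {"linear":[12,120,-150],"turn":0.04},
  {"linear":[18,180,-150],"turn":0.042},
  {"linear":[24,240,-150],"turn":0.042},
  {"linear":[30,300,-140],"turn":0.042},
  {"linear":[36,350,-130],"turn":0.042},
  {"linear":[40,385,-120],"turn":0.042},
  {"linear":[41,401,-114],"turn":0.042},
  {"linear":[41,401,-114],"turn":0.042},
  {"linear":[41,401,-114],"turn":0.042},
])

```text
t: 6.45
eef_pos: [570.8, -16.8, 200.5]
tcp_rot: [-3.142, -0.0, 0.168]
ft_force: [-0.1, 0.1, -2.3]
opening: 0.481
```

```bash
python3 - <<'E'
from h import *
im,d=cam('top'); a=im[130:330,230:430]; im2,_=cam('scene'); b=im2[130:330,230:430]
cv2.imwrite('pics/z3.png',np.hstack([cv2.resize(a,(400,400)),cv2.resize(b,(400,400))])[:,:,::-1])
E
```

```text
(no output)
```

View pics/z3.png

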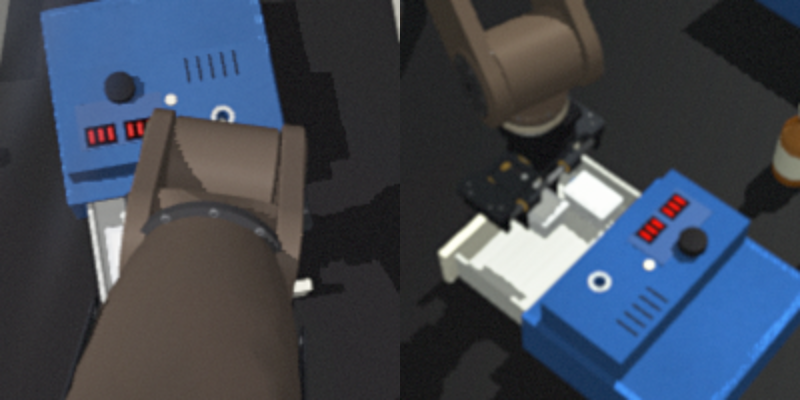

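The scene crop shows the box held in the fingers at about (545,215), over the open drawer and beside the inside box at (590,190). Lowering.

Call:
play_rows([
  {"linear":[0,0,50],"turn":0},
  {"linear":[0,0,80],"turn":0},
  {"linear":[0,0,92],"turn":0},
  {"linear":[0,0,98],"turn":0},
  {"linear":[0,0,99],"turn":0},
  {"linear":[0,0,100],"turn":0},
  {"linear":[0,0,100],"turn":0},
])

```text
t: 7.42
eef_pos: [571.2, -17.9, 100.8]
tcp_rot: [3.141, -0.001, 0.167]
ft_force: [0.3, -0.4, -0.9]
opening: 0.481
```

Call:
play_rows([
  {"linear":[0,0,0.5],"turn":0},
  {"linear":[0,0,0.5],"turn":0},
])

```text
t: 7.68
eef_pos: [571.2, -17.9, 100.1]
tcp_rot: [3.141, -0.001, 0.167]
ft_force: [-0.9, 0.3, 3.9]
opening: 0.484
```

Call:
play_rows([
  {"linear":[0,0,0],"turn":0},
  {"linear":[0,0,0],"turn":0},
  {"linear":[0,0,0],"turn":0},
  {"linear":[0,0,0],"turn":0},
  {"linear":[0,0,-10],"turn":0},
  {"linear":[0,0,-40],"turn":0},
  {"linear":[0,0,-90],"turn":0},
  {"linear":[0,0,-90],"turn":0},
], hand=62)

```text
t: 8.68
eef_pos: [572.1, -18.0, 193.6]
tcp_rot: [3.139, -0.006, 0.167]
ft_force: [0.2, -0.4, 0.2]
opening: 0.653
```

```bash
python3 - <<'E'
from h import *
im2,d=cam('scene'); b=im2[130:330,230:430]; print(env.state()['eef_pos'],env.state()['tcp_rot'])
cv2.imwrite('pics/z4.png',cv2.resize(b,(600,600))[:,:,::-1])
E
```

```text
[571.38404525 -17.92387549 191.61548179] [ 3.14042575 -0.00336042  0.16680672]
```

View pics/z4.png

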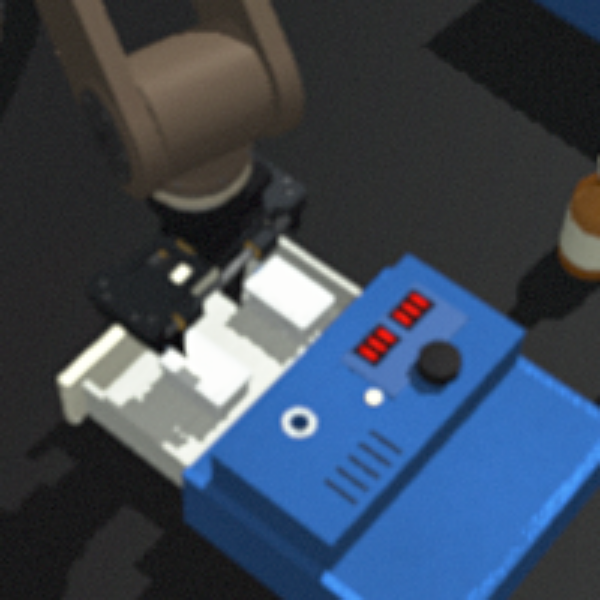

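The box stands on the drawer floor at crop (210,375), next to the inside box at (290,290), and the fingers are clear. Next, the drawer push.

```bash
python3 - <<'E'
from h import *
f=[571.2,-17.9,190.6,.1668]
for t in ([*inc2w(-195,0),190.6,PSI],[*inc2w(-195,0),123,PSI],[*inc2w(-150,0),123,PSI],[*inc2w(-34,0),123,PSI]): print(move(f,t))
E
```

```text
(array([-125.3,  -30. ,   -0. ]), np.float64(0.0))
(array([-125.3,  -30. ,   67.6]), np.float64(0.0))
(array([-80.3, -30. ,  67.6]), np.float64(0.0))
(array([ 35.7, -29.9,  67.6]), np.float64(0.0))
```

Call:
play_rows([
  {"linear":[-50,-15,0],"turn":0},
  {"linear":[-100,-30,0],"turn":0},
  {"linear":[-125,-30,0],"turn":0},
  {"linear":[-125,-30,0],"turn":0},
  {"linear":[-125,-30,40],"turn":0},
  {"linear":[-125,-30,68],"turn":0},
  {"linear":[-125,-30,68],"turn":0},
  {"linear":[-125,-30,68],"turn":0},
], hand=0)

```text
t: 9.72
eef_pos: [443.5, -9.1, 122.1]
tcp_rot: [3.141, -0.0, 0.167]
ft_force: [-0.8, 0.9, 0.4]
opening: 0.003
```

Call:
play_rows([
  {"linear":[10,0,0],"turn":0},
  {"linear":[20,0,0],"turn":0},
  {"linear":[27,0,0],"turn":0},
  {"linear":[34,0,0],"turn":0},
  {"linear":[42,0,0],"turn":0},
  {"linear":[50,0,0],"turn":0},
])

```text
t: 10.48
eef_pos: [492.6, -0.6, 121.7]
tcp_rot: [-3.142, 0.0, 0.167]
ft_force: [-2.7, -0.2, 1.7]
opening: 0.006
```

Call:
play_rows([
  {"linear":[9,0,0],"turn":0},
  {"linear":[18,0,0],"turn":0},
  {"linear":[27,0,0],"turn":0},
  {"linear":[36,0,0],"turn":0},
  {"linear":[45,0,0],"turn":0},
  {"linear":[54,0,0],"turn":0},
  {"linear":[63,0,0],"turn":0},
  {"linear":[72,0,0],"turn":0},
  {"linear":[80,0,0],"turn":0},
  {"linear":[87,0,0],"turn":0},
  {"linear":[93,0,0],"turn":0},
  {"linear":[98,0,0],"turn":0},
  {"linear":[100,0,0],"turn":0},
])

```text
t: 12.1
eef_pos: [591.0, 15.9, 121.7]
tcp_rot: [3.141, -0.0, 0.167]
ft_force: [-1.5, 0.2, 1.8]
opening: 0.004
```

Call:
play_rows([
  {"linear":[2,0,0],"turn":0},
  {"linear":[4,0,0],"turn":0},
  {"linear":[6,0,0],"turn":0},
  {"linear":[7,0,0],"turn":0},
  {"linear":[7,0,0],"turn":0},
])

```text
t: 12.72
eef_pos: [597.8, 17.0, 121.7]
tcp_rot: [3.141, -0.0, 0.167]
ft_force: [0.1, -0.6, 0.3]
opening: 0.0
```

Call:
play_rows([
  {"linear":[1,0,0],"turn":0},
  {"linear":[2,0,0],"turn":0},
  {"linear":[2,0,0],"turn":0},
])

```text
t: 13.1
eef_pos: [598.2, 17.1, 121.7]
tcp_rot: [-3.141, 0.004, 0.167]
ft_force: [-9.8, -3.2, 5.5]
opening: 0.005
```

```bash
python3 - <<'E'
from h import *
im2,d=cam('scene'); b=im2[130:330,200:400]; s=env.state();print(s['eef_pos'],s['ft_force'],w2inc(s['eef_pos']))
cv2.imwrite('pics/z5.png',cv2.resize(b,(600,600))[:,:,::-1])
E
```

```text
[598.15083908  17.15850605 121.71708396] [-9.44889751 -3.02642832  5.65196168] [-37.3408092    0.15581335]
```

View pics/z5.png

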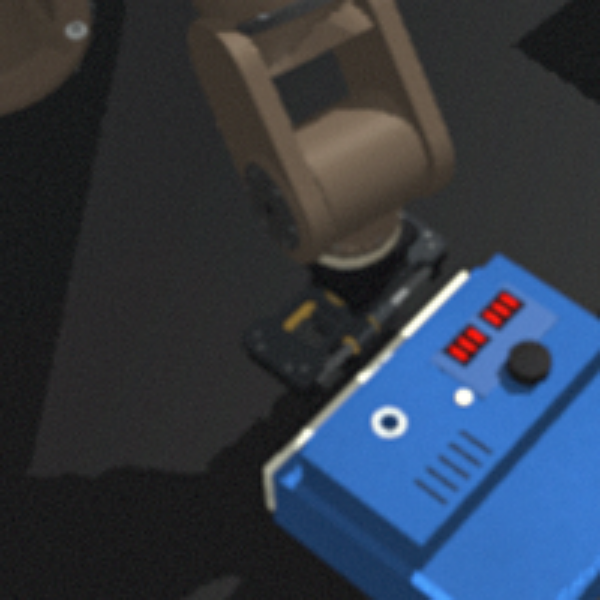

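Force rose to about 10 N against a hard stop, and the picture shows the panel flush along the housing front, from (270,470) to (465,275). The drawer is shut. Now for the pin.

Call:
play_rows([
  {"linear":[-20,0,0],"turn":0},
  {"linear":[-60,0,0],"turn":0},
  {"linear":[-90,0,-40],"turn":0},
  {"linear":[-90,0,-100],"turn":0},
  {"linear":[-90,0,-130],"turn":0},
  {"linear":[-90,0,-130],"turn":0},
  {"linear":[-90,0,-130],"turn":0},
], hand=50)

```text
t: 14.02
eef_pos: [510.6, 2.5, 251.0]
tcp_rot: [-3.141, 0.001, 0.167]
ft_force: [0.2, 0.7, 0.1]
opening: 0.525
```

```bash
python3 - <<'E'
from h import *
s=env.state();f=[*s['eef_pos'],s['tcp_rot'][2]];print(f)
for t in ([471.7,-330.2,250,1.596],[471.7,-330.2,157,1.596]): print(move(f,t))
E
```

```text
[np.float64(510.6106028733842), np.float64(2.470004569957468), np.float64(251.01683063194469), np.float64(0.16683154307928505)]
(array([-93.6, 321.6,   1. ]), np.float64(-1.429))
(array([-93.6, 321.6,  94. ]), np.float64(-1.429))
```

Call:
play_rows([
  {"linear":[-94,322,0],"turn":-1.43},
  {"linear":[-94,322,0],"turn":-1.43},
  {"linear":[-94,322,0],"turn":-1.43},
  {"linear":[-94,322,0],"turn":-1.43},
  {"linear":[-94,322,0],"turn":-1.43},
  {"linear":[-94,322,0],"turn":-1.43},
  {"linear":[-94,322,0],"turn":-1.43},
  {"linear":[-94,322,0],"turn":-1.43},
  {"linear":[-94,322,0],"turn":-1.43},
  {"linear":[-94,322,0],"turn":-1.43},
  {"linear":[-94,322,0],"turn":-1.43},
])

```text
t: 15.4
eef_pos: [471.7, -330.5, 251.4]
tcp_rot: [-3.141, -0.0, 1.595]
ft_force: [0.5, 0.9, -1.1]
opening: 0.527
```

```bash
python3 - <<'E'
from h import *
s=env.state();f=[*s['eef_pos'],s['tcp_rot'][2]];print(f)
print(move(f,[471.7,-330.2,157,1.596]))
im,d=cam('top'); a=im[190:390,400:600]; im2,_=cam('scene'); b=im2[200:360,90:250]
cv2.imwrite('pics/z6.png',np.hstack([cv2.resize(a,(400,400)),cv2.resize(b,(400,400))])[:,:,::-1])
# drawer check from top
W=world('top',d); I=w2inc(W); m=(W[:,2]>55)&(W[:,2]<76)&(I[:,0]>-60)&(I[:,0]<0)&(abs(I[:,1])<60); print(m.sum(),np.percentile(I[m,0],[1,5,50,95,99]).round(1))
E
```

```text
[np.float64(471.6827948395875), np.float64(-330.54580863996637), np.float64(251.44021916285814), np.float64(1.5946358450680678)]
(array([ 0.3,  0. , 94.4]), np.float64(-0.001))
517 [-24.9 -24.3 -13.4  -2.4  -1. ]
```

View pics/z6.png

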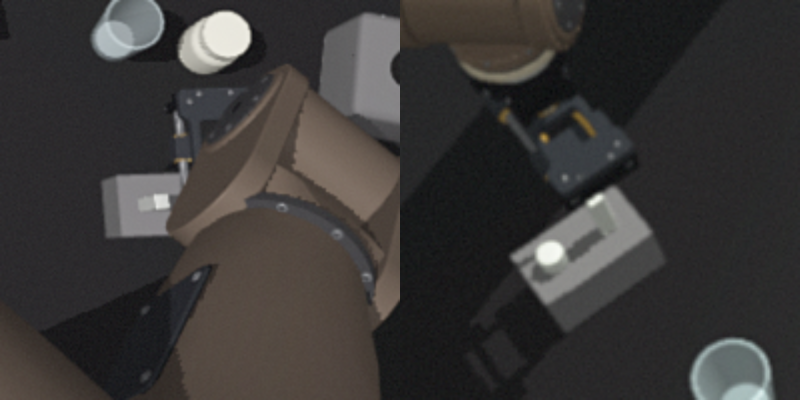

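The lip's outer face is now at x = -24.5, so the drawer is shut. The left crop shows the pin handle at (162,202), and the right crop shows it at (600,205) under the gripper, with the knob at (550,255) clear. Descending and gripping.

Call:
play_rows([
  {"linear":[0,0,40],"turn":0},
  {"linear":[0,0,70],"turn":0},
  {"linear":[0,0,86],"turn":0},
  {"linear":[0,0,94],"turn":0},
  {"linear":[0,0,94],"turn":0},
  {"linear":[0,0,94],"turn":0},
])

```text
t: 16.25
eef_pos: [471.9, -331.0, 158.6]
tcp_rot: [3.141, 0.001, 1.597]
ft_force: [0.5, -0.1, 0.2]
opening: 0.523
```

Call:
play_rows([
  {"linear":[0,0,0],"turn":0},
  {"linear":[0,0,0],"turn":0},
  {"linear":[0,0,0],"turn":0},
  {"linear":[0,0,0],"turn":0},
  {"linear":[0,0,0],"turn":0},
  {"linear":[0,0,0],"turn":0},
  {"linear":[0,0,0],"turn":0},
], hand=5)

```text
t: 17.12
eef_pos: [471.5, -330.7, 157.8]
tcp_rot: [-3.141, -0.0, 1.597]
ft_force: [-2.2, -0.5, 0.7]
opening: 0.168
```

Call:
play_rows([
  {"linear":[0,0,-10],"turn":0},
  {"linear":[0,0,-30],"turn":0},
  {"linear":[0,0,-60],"turn":0},
  {"linear":[0,0,-100],"turn":0},
  {"linear":[0,0,-140],"turn":0},
  {"linear":[0,0,-163],"turn":0},
  {"linear":[0,0,-163],"turn":0},
  {"linear":[0,0,-163],"turn":0},
])

```text
t: 18.12
eef_pos: [471.4, -330.5, 319.9]
tcp_rot: [-3.141, -0.001, 1.597]
ft_force: [-0.3, 0.4, -0.5]
opening: 0.164
```

```bash
python3 - <<'E'
from h import *
s=env.state();f=[*s['eef_pos'],s['tcp_rot'][2]];print(f,s['opening'])
print(move(f,[640,-150,325,1.596]),move(f,[703.9,-26.8,325,1.596]))
im,d=cam('top'); a=im[190:390,400:600]; im2,_=cam('scene'); b=im2[160:320,60:220]
print(proj('scene',[s['eef_pos'][0],s['eef_pos'][1],s['eef_pos'][2]-147.8]))
cv2.imwrite('pics/z7.png',np.hstack([cv2.resize(a,(400,400)),cv2.resize(b,(400,400))])[:,:,::-1])
E
```

```text
[np.float64(471.4053561322179), np.float64(-330.47036250722175), np.float64(319.93282176820924), np.float64(1.5968119675869163)] 0.1643834151536587
(array([176. , 173.2,  -5.1]), np.float64(0.001)) (array([297.5, 240.3,  -5.1]), np.float64(0.001))
[[161.8230484  268.39228418]]
```

View pics/z7.png

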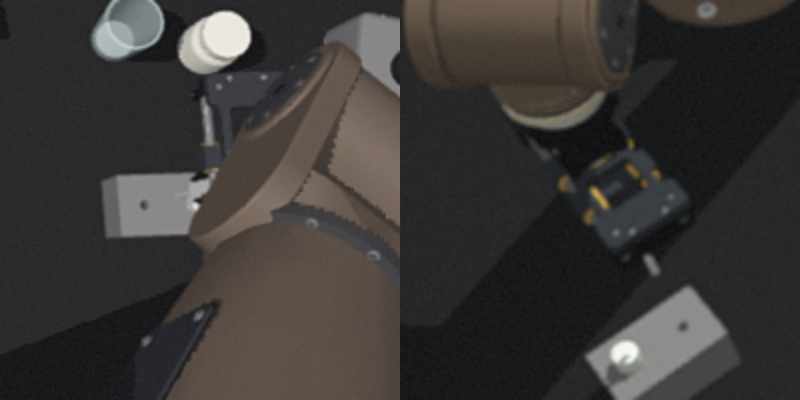

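The left crop shows the empty pin hole at (145,205). The right crop shows the shaft tip at (655,272), i.e. scene pixel (162,268.5), which matches the predicted tip position. The plug lifter is still in the stand. Moving over the hole.

Call:
play_rows([
  {"linear":[59,48,0],"turn":0},
  {"linear":[119,96,0],"turn":0},
  {"linear":[178,144,0],"turn":0},
  {"linear":[238,192,0],"turn":0},
  {"linear":[280,226,0],"turn":0},
  {"linear":[297,240,0],"turn":0},
  {"linear":[297.5,240.3,0],"turn":0},
  {"linear":[297.5,240.3,0],"turn":0},
  {"linear":[297.5,240.3,12],"turn":0},
  {"linear":[297.5,240.3,24],"turn":0},
  {"linear":[297.5,240.3,24],"turn":0},
  {"linear":[297.5,240.3,24],"turn":0},
])

```text
t: 19.73
eef_pos: [704.1, -27.5, 296.9]
tcp_rot: [3.141, 0.0, 1.596]
ft_force: [0.6, -0.1, -0.0]
opening: 0.164
```

```bash
python3 - <<'E'
from h import *
s=env.state();print(s['eef_pos'],s['tcp_rot'],s['opening'],s['ft_force'])
im,d=cam('top'); im2,_=cam('scene');pr=proj('scene',[s['eef_pos'][0],s['eef_pos'][1],s['eef_pos'][2]-147.8]);ph=proj('scene',[704,-26.8,135]); print('tip',pr,'hole',ph,proj('top',[704,-26.8,135]))
a=im[140:240,290:390];b=im2[220:300,290:370]
cv2.imwrite('pics/z8.png',np.hstack([cv2.resize(a,(400,400)),cv2.resize(b,(400,400),interpolation=cv2.INTER_CUBIC)])[:,:,::-1])
E
```

```text
[704.06021341 -27.48150839 296.91419834] [3.14136028e+00 9.44321294e-05 1.59627212e+00] 0.16435482617884867 [ 0.62348347 -0.06429834 -0.0068601 ]
tip [[330.0511716  267.90617667]] hole [[330.10322077 270.77911872]] [[341.0207194  187.85844709]]
```

View pics/z8.png

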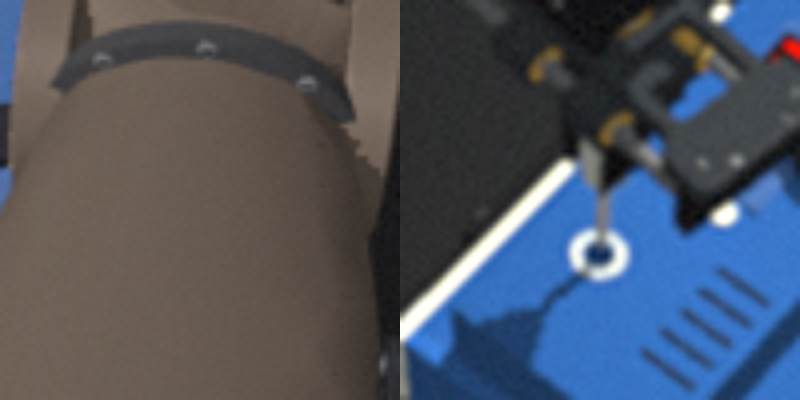

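The right crop shows the shaft tip at about (602,240), just above the ring centred at (599,254). I'll measure the sub-pixel offset in this one camera.

```bash
python3 - <<'E'
from h import *
im2,d2=load('scene')
b=cv2.resize(im2[248:280,314:346],(800,800)[:2],interpolation=cv2.INTER_NEAREST)[:600]
b=cv2.resize(im2[252:276,316:348],(800,600),interpolation=cv2.INTER_NEAREST)
cv2.imwrite('pics/z9.png',b[:,:,::-1])
E
```

```text
(no output)
```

View pics/z9.png

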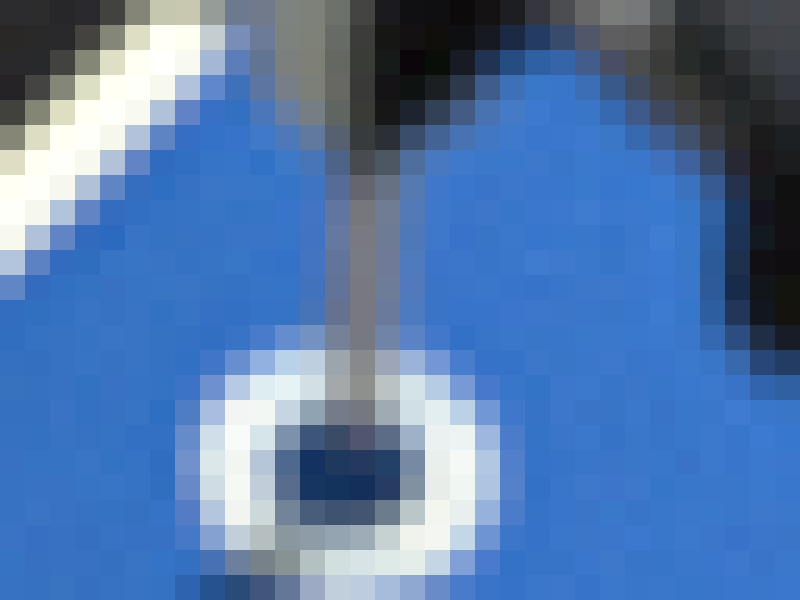

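Call:
play_rows([
  {"linear":[-0.3,-1,0],"turn":0},
  {"linear":[-0.3,-1,4],"turn":0},
  {"linear":[-0.3,-1,8],"turn":0},
  {"linear":[-0.3,-1,12],"turn":0},
  {"linear":[-0.3,-1,16],"turn":0},
  {"linear":[-0.3,-1,18],"turn":0},
  {"linear":[-0.3,-1,20],"turn":0},
  {"linear":[-0.3,-1,20],"turn":0},
])

```text
t: 20.82
eef_pos: [703.1, -27.4, 276.6]
tcp_rot: [-3.141, 0.0, 1.597]
ft_force: [-0.5, 0.5, 0.6]
opening: 0.17
```

The tip is now about 6 mm below the panel surface with no contact force, so it is in the hole. Continuing.

Call:
play_rows([
  {"linear":[0,0,4],"turn":0},
  {"linear":[0,0,8],"turn":0},
  {"linear":[0,0,12],"turn":0},
  {"linear":[0,0,15],"turn":0},
  {"linear":[0,0,17],"turn":0},
  {"linear":[0,0,17],"turn":0},
])

```text
t: 21.58
eef_pos: [703.1, -27.4, 259.6]
tcp_rot: [-3.141, 0.0, 1.597]
ft_force: [-0.1, 0.1, 0.1]
opening: 0.167
```

Call:
play_rows([
  {"linear":[0,0,1.5],"turn":0},
  {"linear":[0,0,3],"turn":0},
  {"linear":[0,0,4],"turn":0},
  {"linear":[0,0,4],"turn":0},
  {"linear":[0,0,4],"turn":0},
])

```text
t: 22.2
eef_pos: [703.2, -27.4, 255.9]
tcp_rot: [3.141, 0.0, 1.597]
ft_force: [-0.1, -0.3, 2.4]
opening: 0.165
```

Call:
play_rows([
  {"linear":[0,0,1],"turn":0},
  {"linear":[0,0,2],"turn":0},
  {"linear":[0,0,3],"turn":0},
  {"linear":[0,0,3],"turn":0},
  {"linear":[0,0,3],"turn":0},
])

```text
t: 22.82
eef_pos: [703.2, -27.5, 252.9]
tcp_rot: [3.141, 0.0, 1.597]
ft_force: [0.2, -0.0, 4.5]
opening: 0.171
```

Call:
play_rows([
  {"linear":[0,0,0.7],"turn":0},
  {"linear":[0,0,1.4],"turn":0},
  {"linear":[0,0,1.4],"turn":0},
  {"linear":[0,0,1.4],"turn":0},
])

```text
t: 23.32
eef_pos: [703.2, -27.4, 252.4]
tcp_rot: [3.141, 0.0, 1.597]
ft_force: [-2.4, 0.9, 11.2]
opening: 0.17
```

The force jumped to 11 N with the motion stopped, so the button is at its end stop. One last look before handing in.

```bash
python3 - <<'E'
from h import *
im2,d=cam('scene','end.png'); im,_=cam('top'); s=env.state();print(s['t'],s['eef_pos'],s['ft_force'],s['opening'])
cv2.imwrite('pics/z10.png',np.hstack([cv2.resize(im2[180:340,240:400],(400,400)),cv2.resize(im[90:330,200:440],(400,400))])[:,:,::-1])
E
```

```text
23.425 [703.15914256 -27.4212052  252.44109702] [-1.58759131  0.22283834 11.07655048] 0.166891076154925
```

View pics/z10.png

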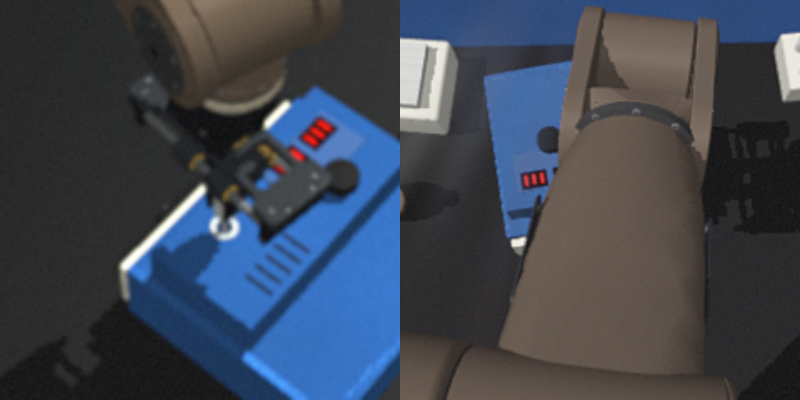

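The left (scene) crop shows the shaft in the ring at (224,227) and the drawer panel flush along the front, from (125,270) to (290,100). Force is a steady 11 N. Handing in.

```bash
python3 -c "
from cell import env
print(env.job_done()); s=env.state(); print(s['t'],s['ft_force'],s['opening'])"
```

```text
the job is handed in; nothing more can be done
None
the job is handed in; nothing more can be done
```

The job is done and handed in at about 23.4 s of the 72 s allowed. No verdict was reported.

- **Box and drawer:** I laid the staining box on the drawer floor beside the other one and let go of it. I then pushed the drawer to its stop: the force rose to about 10 N, and the lip's outer face measured x = -24.5 mm against -24 mm when shut.
- **Pin and button:** I took the pin from the stand and put its shaft through the reset hole. I pressed the button to its end stop, holding a steady 11 N with the fingers still on the 16 mm handle.
- **Disagreement:** the two cameras placed the hole about 2 mm apart. I aimed between them, and the shaft entered without any side contact.
- **Not checked:** I could not see the boxes inside the shut drawer. I did not measure the other bench items at the end; none of my moves was planned to touch them, and no unexpected contact force showed up.

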